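# Set the depth stop to the setting block

### The arm

A 6-joint arm with a two-finger parallel gripper is mounted at the origin on the work surface. World frame = base frame: x ahead of the robot, y to its left, z up, the work surface at z = 0. Lengths are in m, angles in rad, forces in N, time in s.
With the tool pointing down it reaches from about 0.35 to 0.85 m from the base axis. Payload 8.1 kg.
Tool frame: the origin (TCP) lies at the very end of the fingers, on their centre line; the grasp point (between the pads) lies 19 mm behind it; z points along the fingers, y is the direction in which the jaws open and shut (so a half turn about z gives the same grasp; the last joint's range is limited). The gripper opens to 93 mm and grips with 3 to 60 N. Pads are 15 mm wide; open, the fingers measure 128 mm over their backs; the gripper's body (75 mm by 188 mm) begins 65 mm behind the grasp point.
Start: joints at [1.136, 0.13, 1.488, -0, 1.523, -0.085], TCP at [0.206, 0.564, 0.196] pointing down, gripper open.
Joint ranges: [-2.96, 2.96], [-0.89, 2.26], [0.02, 2.5], [-1.34, 4.48], [0, 2.73], [-2.66, 2.66]. Speed limits (rad/s): [2.39, 2.39, 2.79, 3.14, 3.14, 3.14].

### API

Orientations are given as a rotation vector (axis times angle).
In Python, from plant import read_state, read_camera, close_job gives the robot as it stands.
- The arm moves only by the tool jog_arm, never from a script. Its argument "motion" is one flat list of numbers, 7 for each row, row after row: the opening, from 0 (shut) to 1 (fully open), then the shift along the tool's x, y, z scaled (see below), then the turn, a rotation vector about the tool's x, y, z scaled (see below). A call has 1 to 8 rows; each row is the pose to reach, as a shift and turn from the pose measured when the call began, along the tool's axes at that moment; what a row does not reach only later rows make up. The controller multiplies each number of a shift by 0.5 m and each number of a turn by 90 degrees. A row lasts 1/10 s, in which the tool goes at most 50 mm and 8.59 degrees, less where a joint would pass 70% of its speed; a pose out of reach is approached as far as the arm can. A call with a number of a shift or a turn outside -1 to 1 is refused whole. A call with a gripper value outside its range is refused whole. The fingers move at their own pace and stop on an object; "grip_force" is the grip in N (left out, the last holds). Time passes only in rows, so rows that repeat a pose let the fingers close. It gives the time, the measured TCP pose, the force and the opening at its end, in the units of the state.
- read_state(): the state, without advancing time (a new reading comes with each control period).
- read_camera(name): name is "scene" or "top"; returns a dict with "frame" (420x560x3 uint8, red, green, blue), "vertical_fov" (degrees; the focal length in pixels is half the picture's height over the tangent of half this angle, whatever the lens; pixels are square), "cx", "cy" (the principal point, pixels), "world_from_camera" (4x4, takes a point from camera to world coordinates). Camera axes: x right, y down, z forward; pixel columns grow to the right and rows downward; lengths in m; the calibration is good to about 2 mm. A picture is of the moment at which its call begins. There is no depth.
- close_job(): hands the job in, once; it reports no verdict.
The state is a dict: "t": time; "q": joint angles; "dq": joint speeds; "joint_torque": joint torques, N m; "tool_pos": TCP position; "orientation": TCP orientation; "force": force on the tool from outside, world axes, zero at the start; "wrist_torque": the same for the moment, N m; "opening": finger opening in m.
Only numpy, scipy, OpenCV 4.12 (cv2) and the standard library are available. Lean on these libraries where they do the work, as an engineer would, in place of code of your own. Each camera call takes 0.05 s, during which the arm holds its last target.

### The job

Set the depth stop on the stand: take the driver from the walnut rack, seat it in the head of the stop screw and turn the screw down, using only the driver, until the setting block just drags beneath the rubber tip. Leave the driver standing in the screw and prove the setting by drawing the block about 10 mm towards its grip post: it must slide with a light, steady drag, neither free nor pinched tight, and is left there, still lightly held under the tip. Leave the other things on the counter alone.

Things in the scene. Friction and masses are not known exactly. Their poses are not given: they have to be found in the camera images.
- stand: Cast-iron depth-stop stand bolted to the counter by its base, which reaches from 165 mm before to 115 mm behind the screw's axis (110 mm wide). Origin on the counter under the axis of the stop screw; z up; +x to the 36 mm column (axis at x = 80 mm, top at z = 140 mm), -x along the steel anvil (top face at z = 16 mm). The overarm (z = 60 to 94 mm) carries the screw.
- stop_screw: Captive knurled head of the stop screw, 35 mm across, 18 mm high, over the overarm; square socket in its top. It turns but does not rise: clockwise from above lowers a 20 mm rubber tip under the overarm, 4 mm a turn. At the start the tip clears the block by some 0.8 to 2.3 mm (unmeasured). Turns at 0.025 N m, 0.2 rad of play in the socket; stays where left. Origin: axis, head's underside.
- screw_mouth (a point): Centre of the square socket's mouth, on the screw's axis, at the head's top face, 111 mm above the counter. Socket 13.2 mm square, 15.5 mm deep, small chamfer; its sides lie along this point's x and y axes, which turn with the head. z up. Once the rubber tip meets the block it yields: each further radian adds about 14 N of pinch, too little to feel at the driver.
- block: Setting block: ground steel bar 146 x 22 x 18 mm with a grip post, about 0.48 kg, flat on the anvil under the tip. Origin at the centre of its underside; x along its length, about along the stand's x, +x end under the tip (about 30 mm of it beyond the tip's centre), z up. Free, it resists with 3 to 7 N when drawn; each newton of pinch adds 0.6 N (just after stopping) to 1.2 N (sliding).
- block_grip (a point): Point to hold on the block's grip post, an aluminium pillar 22 x 22 mm, 24 mm tall, on the bar's top near its -x end, 104 mm from the screw's axis; its y sides are flush with the bar's. The point is on the pillar's axis, 25 mm above the anvil (7 mm above the bar's top, 17 mm below the pillar's top). Hold it across y, so that the fingers straddle post and bar and the bar stays flat.
- driver: Hand driver standing upright in the near hole of the walnut rack (rack 46 mm high; lift 40 mm to clear). 118 mm long, 0.18 kg. Origin: centre of its lower end, z up to the handle. Square drive 12 x 12 mm, 14 mm long, its last 4 mm tapering to 7 mm, then a 25 mm collar that rests on the screw's head when seated, 13 mm shank, wooden handle.
- driver_grip (a point): Centre of the driver's handle, 87 mm above its lower end; handle 62 mm long, 34 mm wide along x and 26 mm thick across its flats along y. The drive's sides are parallel to x and y. z up.
- lens_blank: Bystander: frosted glass lens blank, 70 mm across, 15 mm thick, flat on the counter. Origin: centre of its underside.
- lens_gauge: Bystander: aluminium lens gauge with a round dial, about 80 x 56 x 17 mm, lying flat. Origin: middle of its underside.
- cup: Bystander: black bakelite centering cup, 55 mm across, 38 mm high. Origin: centre of its underside.
- test_plate: Bystander: small round glass test plate, 44 mm across, 14 mm thick. Origin: centre of its underside.
- cell_ring: Bystander: brass lens-cell ring, 54 mm across, 12 mm high. Origin: centre of its underside.
There are look-alikes about, which are no part of the job. What is shaped like the block but green or turquoise is not meant.

How it is judged:
On the way, in this order (a step that is already met when the one before it is completed fails the run):
1. the driver is seated upright in the socket of the stop screw (horizontal distance between driver and screw_mouth below 0.004 m and z of driver in the frame of screw_mouth below -0.01 m and angle between driver's own z axis and vertical below 0.15 rad), for 0.2 s.
2. the block slides on the anvil under the tip with a light drag (pinch 1 to 13 N) (contact force between stop_screw and block between 1 and 13 N and linear speed of block above 0.002 m/s), for 0.15 s.
At the end, for the whole second after the job is handed in: The block lies flat and still on the anvil, at least 5 mm from where it began, lightly held under the tip (pinch 1 to 13 N), its grip post no more than 132 mm from the screw's axis; the driver stands released in the screw's socket (over 10 mm deep, within 0.15 rad of upright) (all of step 1 and contact force between stop_screw and block between 1 and 13 N and distance of block_grip from where it was at the start of the episode above 0.005 m and x of block_grip in the frame of stand above -0.132 m and angle between block's own z axis and vertical below 0.05 rad and linear speed of block below 0.005 m/s); the robot touches nothing.
It fails at once if the block is pinched hard under the tip (over 24 N) (contact force between stop_screw and block above 24 N).
It fails at once if the screw is touched with the fingers instead of the driver (contact force between the fingers and stop_screw above 1 N).
It fails at once if another thing on the counter is pushed more than 15 mm (distance of any of lens_blank, lens_gauge, cup, test_plate, cell_ring from where it was at the start of the episode above 0.015 m).
It also fails if it takes over 72 s, if anything falls off the work surface, if the arm or the gripper's body presses on something with over 40 N, if the wrist force passes 120 N, or if a joint passes its speed limit or range.

## Working session

There is one attempt and no reset: what is moved stays moved. The work goes in short steps, Python scripts to look and compute and a tool call to move; the robot and the scene stay as the last step left them, time stands still between calls to the robot, and variables do not carry over. Pictures are saved under pics/ and viewed, and the job is handed in when it is done.

Besides the shell and the picture viewer there is one more tool, called as name(argument=value, ...) on one line, values as JSON. jog_arm: Moves the arm, as the interface text tells. Its arguments: {"type":"object","properties":{"motion":{"type":"array","items":{"type":"number"}},"grip_force":{"type":"number"}},"required":["motion"]}

```bash
ls; mkdir -p pics; cat > h.py <<'E'
import numpy as np,cv2
from plant import read_state,read_camera,close_job
from scipy.spatial.transform import Rotation as R
def K(c):
    h=c["frame"].shape[0]; f=h/2/np.tan(np.radians(c["vertical_fov"])/2); return f
def ray(c,u,v):
    f=K(c);T=np.array(c["world_from_camera"]);d=T[:3,:3]@np.array([(u-c["cx"])/f,(v-c["cy"])/f,1]);return T[:3,3],d
def onplane(c,u,v,z):
    o,d=ray(c,u,v);return o+d*(z-o[2])/d[2]
def proj(c,p):
    f=K(c);T=np.array(c["world_from_camera"]);q=T[:3,:3].T@(np.array(p)-T[:3,3]);return f*q[0]/q[2]+c["cx"],f*q[1]/q[2]+c["cy"]
def tri(l):
    A=0;b=0;L=[]
    for c,u,v in l:
        o,d=ray(c,u,v);d=d/np.linalg.norm(d);M=np.eye(3)-np.outer(d,d);A=A+M;b=b+M@o
        L.append((o,d))
    p=np.linalg.solve(A,b)
    return p,[float(np.linalg.norm((np.eye(3)-np.outer(d,d))@(p-o))) for o,d in L]
def save(n,im): cv2.imwrite("pics/"+n,cv2.cvtColor(im,cv2.COLOR_RGB2BGR))
E
python3 - <<'E'
from h import *
import pickle
print(read_state())
for n in("scene","top"):
    c=read_camera(n);save(n+"0.png",c["frame"]);pickle.dump(c,open(n+"0.pkl","wb"))
    print(n,c["vertical_fov"],c["cx"],c["cy"],np.round(c["world_from_camera"],3).tolist())
E
```

```text
pics
{'t': 0.0, 'q': array([ 1.13561561e+00,  1.31170805e-01,  1.48924200e+00, -2.54741451e-05,
        1.52299808e+00, -8.54166131e-02]), 'dq': array([-0.00012002, -0.00060876, -0.00021474, -0.00071774,  0.00091663,
       -0.00110559]), 'joint_torque': array([-6.65202856e-05, -5.59837604e+01, -4.91764283e+01,  7.70582934e-02,
        3.47755314e-02, -1.72610726e-04]), 'tool_pos': array([0.20535075, 0.56312878, 0.1947022 ]), 'orientation': array([-5.46532676e-01, -3.09323668e+00,  2.76975886e-03]), 'force': array([ 0.66545119, -0.49737381, -0.77413891]), 'wrist_torque': array([-0.00483739,  0.01469211, -0.03680211]), 'opening': 0.09302273111311377}
scene 56.946058870203686 272.46809677350444 208.68219435303982 [[0.263, 0.656, -0.708, 1.134], [0.965, -0.188, 0.184, -0.164], [-0.012, -0.731, -0.682, 0.727], [0.0, 0.0, 0.0, 1.0]]
top 45.00413026440545 279.5841221666757 211.785837724256 [[0.11, -0.965, 0.237, 0.21], [-0.994, -0.106, 0.029, -0.001], [-0.002, -0.239, -0.971, 1.225], [0.0, 0.0, 0.0, 1.0]]
```

View pics/scene0.png

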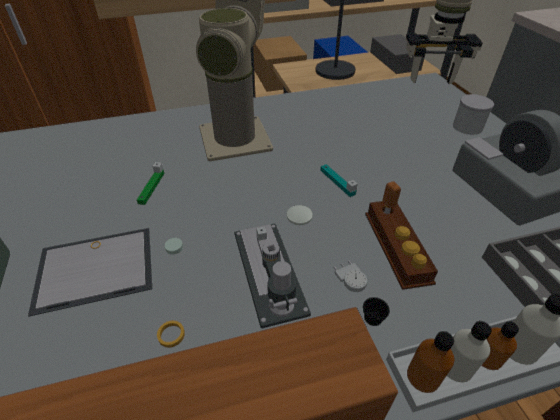

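View pics/top0.png

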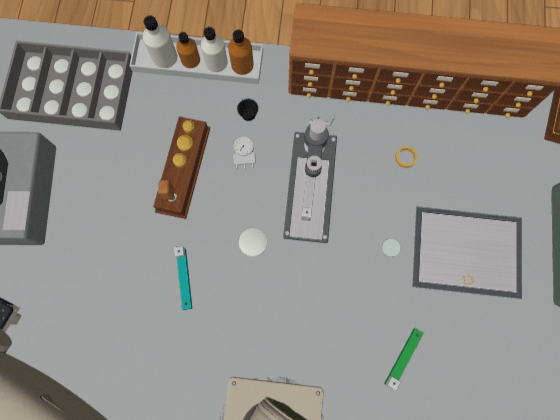

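The scene view shows the stand at (270,270) and the rack with the driver at (390,195). In the top view the stand is at (312,185), the post at (307,212), and the driver handle at (164,187). Green and turquoise bars are decoys. I'll enlarge both areas.

```bash
python3 - <<'E'
from h import *
import pickle
def crop(n,out,x,y,w,h,s):
    c=pickle.load(open(n+"0.pkl","rb"));return cv2.resize(c["frame"][y:y+h,x:x+w],(w*s,h*s),interpolation=cv2.INTER_CUBIC)
a=crop("top","",280,115,65,130,4);b=crop("top","",145,110,65,130,4);
save("ct.png",np.hstack([a,b]))
a=crop("scene","",225,215,90,110,4);b=crop("scene","",360,175,90,110,4)
save("cs.png",np.hstack([a,b]))
E
```

```text
(no output)
```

View pics/ct.png

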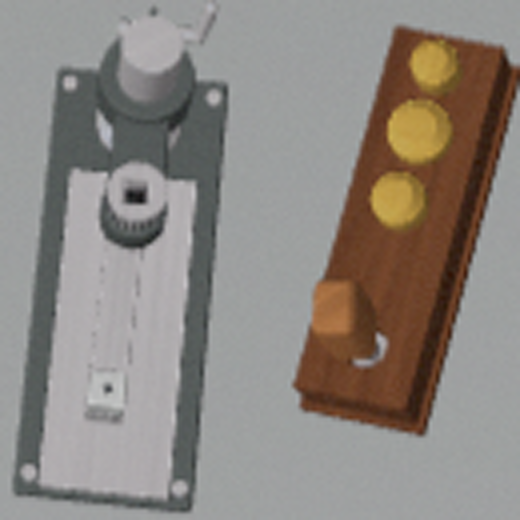

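View pics/cs.png

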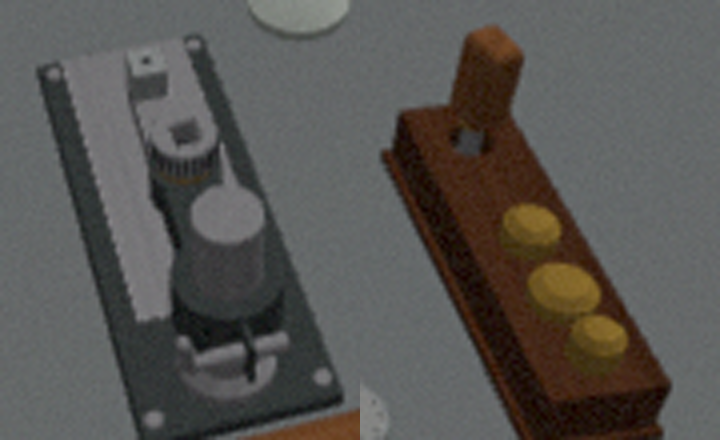

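```bash
python3 - <<'E'
from h import *
import pickle
def crop(n,x,y,w,h,s):
    c=pickle.load(open(n+"0.pkl","rb"));im=cv2.resize(c["frame"][y:y+h,x:x+w],(w*s,h*s),interpolation=cv2.INTER_CUBIC)
    for i in range(0,w,5):
        cv2.line(im,(int((i+.5)*s),0),(int((i+.5)*s),6 if i%10 else 14),(255,0,0),1)
    for i in range(0,h,5):
        cv2.line(im,(0,int((i+.5)*s)),(6 if i%10 else 14,int((i+.5)*s)),(255,0,0),1)
    return np.clip(im.astype(int)*1.4,0,255).astype(np.uint8)
# 2x2: screw, driver, both 40x30 x 10
a=crop("top",295,150,40,30,10);b=crop("top",150,175,40,30,10)
d=crop("scene",250,235,40,30,10);e=crop("scene",375,180,40,30,10)
save("z1.png",np.vstack([np.hstack([a,b]),np.hstack([d,e])]))
a=crop("top",290,195,40,30,10);d=crop("scene",245,220,40,30,10)
save("z2.png",np.hstack([a,d]))
E
```

```text
(no output)
```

View pics/z1.png

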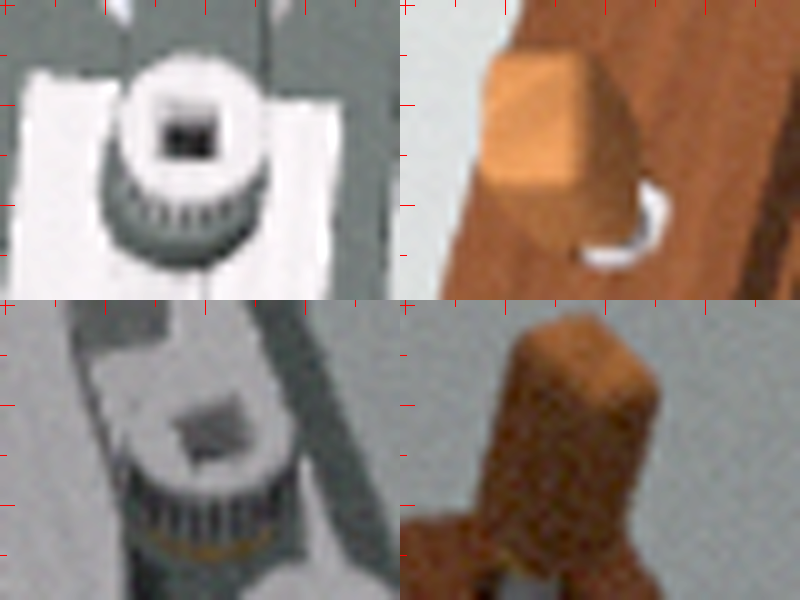

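View pics/z2.png

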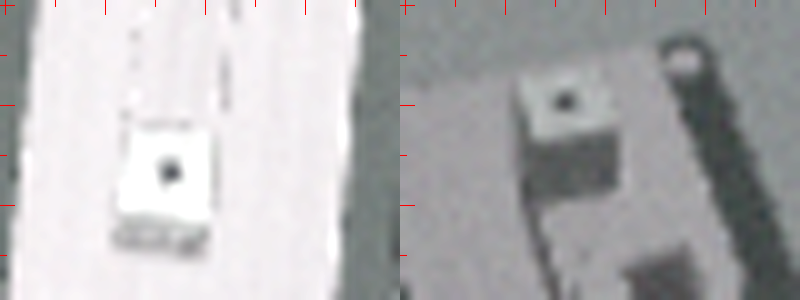

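```bash
python3 - <<'E'
from h import *
import pickle
T=pickle.load(open("top0.pkl","rb"));S=pickle.load(open("scene0.pkl","rb"))
def m(n,a,b):
    p,r=tri([(T,*a),(S,*b)]);print(n,np.round(p,4),np.round(r,4));return p
s=m("screw mouth z~.111",(313.4,162.5),(270.9,247.5))
d=m("driver top",(162.8,186.5),(393.6,186.2))
g=m("post top z~.058",(306.5,211.7),(261,229.6))
print("at nominal z: screw",onplane(T,313.4,162.5,.111),onplane(S,270.9,247.5,.111))
print("post",onplane(T,306.5,211.7,.058),onplane(S,261,229.6,.058), np.linalg.norm((s-g)[:2]),"~.104")
v=(s-g)[:2];print("yaw stand +x via post",np.degrees(np.arctan2(v[1],v[0])))
# base corner bolts from ct crop (top): near z base
f=lambda x,y,ox,oy:(ox+x/4-.5,oy+y/4-.5)
b=[onplane(T,*f(x,y,280,115),.012) for x,y in((70,83),(214,97),(28,471),(180,489))]
for i,j in((2,0),(3,1)):
    v=b[i]-b[j];print("edge",np.degrees(np.arctan2(-v[1],-v[0])),np.linalg.norm(v))
v=b[1]-b[0];print("across",np.degrees(np.arctan2(v[1],v[0])))
# rack long edges in top at z .046
c=[onplane(T,*f(x-260,y,145,110),.046) for x,y in((400,28),(298,388),(504,48),(421,420))]
for i,j in((1,0),(3,2)):
    v=c[j]-c[i];print("rack",np.degrees(np.arctan2(v[1],v[0])),np.linalg.norm(v))
# handle top edges top view
q=[onplane(T,150+(x-400)/10-.5,175+y/10-.5,d[2]) for x,y in((497,52),(580,55),(580,185),(480,185))]
print(np.round(q,4))
q=[onplane(S,375+(x-400)/10-.5,180+(y-300)/10-.5,d[2]) for x,y in((520,340),(590,315),(660,385),(600,420))]
print(np.round(q,4))
# socket edges in both
q=[onplane(T,295+x/10-.5,150+y/10-.5,.111) for x,y in((161,100),(217,100),(217,158),(161,158))];print(np.round(q,4))
q=[onplane(S,250+x/10-.5,235+(y-300)/10-.5,.111) for x,y in((172,415),(238,395),(254,445),(192,467))];print(np.round(q,4))
# hole in rack
h1=onplane(T,*f(365-260,350,145,110),.046);print("hole approx",h1)
E
```

```text
screw mouth z~.111 [ 0.6082 -0.0324  0.1096] [0.0006 0.0006]
driver top [0.5097 0.3025 0.1217] [0.001 0.001]
post top z~.058 [ 0.5025 -0.0293  0.0575] [0.0006 0.0006]
at nominal z: screw [ 0.60757516 -0.03302464  0.111     ] [ 0.60950051 -0.03209273  0.111     ]
post [ 0.50224331 -0.02987704  0.058     ] [ 0.50306494 -0.02885645  0.058     ] 0.10577173776372457 ~.104
yaw stand +x via post -1.6852369383304402
edge 0.065949095735647 0.25448386620490043
edge 0.23804546973048452 0.2559718160209107
across -89.68875255437815
rack -5.848498044634949 0.23867375228628307
rack -3.4706397984972637 0.24306217744384664
[[0.5243 0.3124 0.1217]
 [0.5257 0.2935 0.1217]
 [0.4953 0.2885 0.1217]
 [0.4928 0.311  0.1217]]
[[0.4956 0.292  0.1217]
 [0.4915 0.3131 0.1217]
 [0.5204 0.3163 0.1217]
 [0.5282 0.2962 0.1217]]
[[ 0.6142 -0.0259  0.111 ]
 [ 0.6156 -0.0388  0.111 ]
 [ 0.6015 -0.0401  0.111 ]
 [ 0.6001 -0.0272  0.111 ]]
[[ 0.603  -0.0395  0.111 ]
 [ 0.6014 -0.0246  0.111 ]
 [ 0.6158 -0.0251  0.111 ]
 [ 0.6181 -0.0392  0.111 ]]
hole approx [0.50580202 0.29889353 0.046     ]
```

```bash
cat >> h.py <<'E'
def yaw(rv):
    y=R.from_rotvec(rv).as_matrix()[:,1]; return np.degrees(np.arctan2(y[1],y[0]))
def go(pos,yw,tilt=None):
    """numbers for a call: tool straight down at pos with jaw axis yw deg (tool z=-world z)"""
    s=read_state();r0=R.from_rotvec(s["orientation"])
    a=np.radians(yw);y=np.array([np.cos(a),np.sin(a),0]);z=np.array([0,0,-1.]);x=np.cross(y,z)
    r1=R.from_matrix(np.column_stack([x,y,z]))
    d=r0.inv().apply(np.array(pos)-s["tool_pos"])/.5
    w=(r0.inv()*r1).as_rotvec()/(np.pi/2)
    print("shift",np.round(d,4),"turn",np.round(w,4),"from",np.round(s["tool_pos"],4),"yaw",round(yaw(s["orientation"]),2),"q6",round(s["q"][5],3))
E
python3 - <<'E'
from h import *
s=read_state();print(yaw(s["orientation"]),s["q"],R.from_rotvec(s["orientation"]).as_matrix().round(3))
go((.5097,.3025,.16),6-90);go((.5097,.3025,.16),96)
E
```

```text
69.95859236067518 [ 1.13560972e+00  1.31068693e-01  1.48916526e+00 -4.94439856e-05
  1.52302905e+00 -8.53955762e-02] [[-0.939  0.343 -0.001]
 [ 0.343  0.939 -0.002]
 [ 0.    -0.002 -1.   ]]
shift [-0.7504 -0.281   0.07  ] turn [-4.0000e-04  1.4000e-03  1.7107e+00] from [0.2054 0.5632 0.1948] yaw 69.96 q6 -0.085
shift [-0.7504 -0.281   0.07  ] turn [-0.001  -0.0003 -0.2893] from [0.2054 0.5632 0.1948] yaw 69.96 q6 -0.085
```

jog_arm(motion=[0.7,-0.75,-0.281,0.06,0,0,-0.289,0.7,-0.75,-0.281,0.06,0,0,-0.289,0.7,-0.75,-0.281,0.06,0,0,-0.289,0.7,-0.75,-0.281,0.06,0,0,-0.289,0.7,-0.75,-0.281,0.06,0,0,-0.289,0.7,-0.75,-0.281,0.06,0,0,-0.289,0.7,-0.75,-0.281,0.06,0,0,-0.289,0.7,-0.75,-0.281,0.06,0,0,-0.289], grip_force=25)

```text
t: 0.9
tool_pos: [0.502, 0.3083, 0.1653]
orientation: [0.164, -3.136, 0.003]
force: [1.1, -0.0, 0.1]
opening: 0.0649
```

```bash
python3 - <<'E'
from h import *
go((.5097,.3025,.072),96)
c=read_camera("scene");save("s1.png",cv2.resize(c["frame"][140:260,330:490],(800,600)))
go((.5097,.3025,.072),96)
E
```

```text
shift [-0.0144 -0.0128  0.1867] turn [-0.001  -0.0008 -0.0003] from [0.502  0.3083 0.1653] yaw 95.97 q6 -1.21
shift [-0.0055  0.0004  0.1849] turn [-0.0033  0.0003 -0.003 ] from [0.5069 0.3025 0.1644] yaw 95.73 q6 -1.216
```

View pics/s1.png

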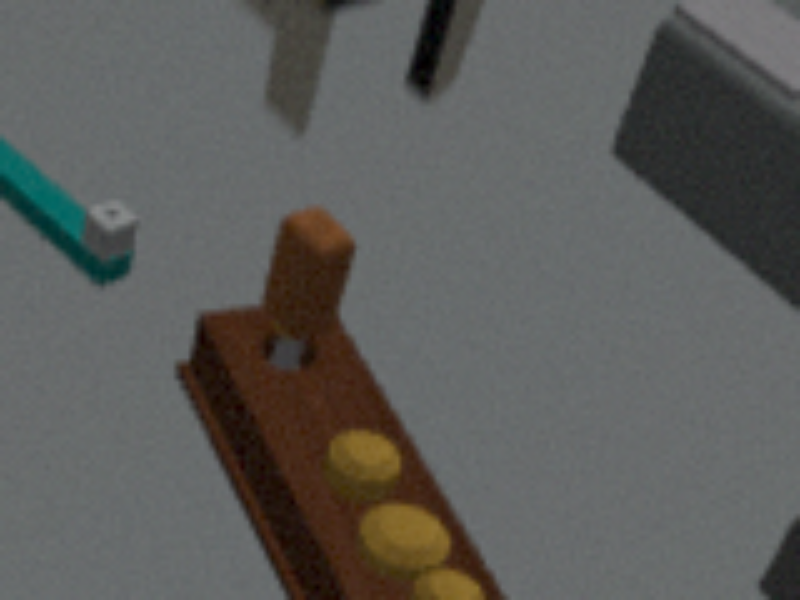

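The handle stands between the fingers, at crop (310,270), with the fingers at (295,130) and (425,90). I'll lower and close.

jog_arm(motion=[0.7,-0.0055,0,0.09,0,0,0,0.7,-0.0055,0,0.15,0,0,0,0.7,-0.0055,0,0.185,0,0,0,0.7,-0.0055,0,0.185,0,0,0,0,-0.0055,0,0.185,0,0,0,0,-0.0055,0,0.185,0,0,0,0,-0.0055,0,0.185,0,0,0,0,-0.0055,0,0.185,0,0,0], grip_force=35)

```text
t: 1.75
tool_pos: [0.5105, 0.3028, 0.0733]
orientation: [-0.157, 3.135, -0.007]
force: [0.2, -0.4, 0.3]
opening: 0.0375
```

```bash
python3 - <<'E'
from h import *
s=read_state();print(s["force"],s["wrist_torque"],s["opening"])
go(s["tool_pos"]+[0,0,.11],95.7)
E
```

```text
[ 0.17696819 -0.43689693  0.27519423] [ 0.00286448 -0.01151008 -0.0270646 ] 0.03748229709662151
shift [-0.0005 -0.001  -0.22  ] turn [-0.0029  0.0016  0.0004] from [0.5105 0.3028 0.0733] yaw 95.74 q6 -1.217
```

Fingers still closing; hold a little, then lift.

jog_arm(motion=[0,0,0,0,0,0,0,0,0,0,0,0,0,0,0,0,0,0,0,0,0,0,0,0,0,0,0,0])

```text
t: 2.15
tool_pos: [0.511, 0.3031, 0.0741]
orientation: [-0.157, 3.134, -0.006]
force: [0.6, -0.1, 4.6]
opening: 0.0258
```

jog_arm(motion=[0,0,0,-0.05,0,0,0,0,0,0,-0.13,0,0,0,0,0,0,-0.2,0,0,0,0,0,0,-0.25,0,0,0,0,0,0,-0.25,0,0,0,0,0,0,-0.25,0,0,0])

```text
t: 2.75
tool_pos: [0.5103, 0.3035, 0.1983]
orientation: [-0.157, 3.134, -0.006]
force: [-0.4, 0.5, -2.5]
opening: 0.0254
```

```bash
python3 - <<'E'
from h import *
import pickle
s=read_state();print(s["tool_pos"],s["force"],s["wrist_torque"],s["opening"],yaw(s["orientation"]))
S=read_camera("scene");T=read_camera("top")
pickle.dump((S,T),open("held.pkl","wb"))
p=s["tool_pos"]
u,v=proj(S,p-[0,0,.03]);print(u,v);x,y=int(u-40),int(v-30)
a=cv2.resize(S["frame"][y:y+60,x:x+80],(800,600),interpolation=cv2.INTER_CUBIC);save("held_s.png",a);print(x,y)
u,v=proj(T,p-[0,0,.03]);print(u,v);x,y=int(u-40),int(v-30)
a=cv2.resize(T["frame"][y:y+60,x:x+80],(800,600),interpolation=cv2.INTER_CUBIC);save("held_t.png",a);print(x,y)
E
```

```text
[0.51034879 0.30346493 0.19832751] [-0.36189747  0.50777478 -2.54979787] [0.03376632 0.06274886 0.02739069] 0.025372101314622166 95.73698262923287
397.662670003079 171.06674520272097
357 141
157.1815935876967 179.800246751035
117 149
```

View pics/held_s.png

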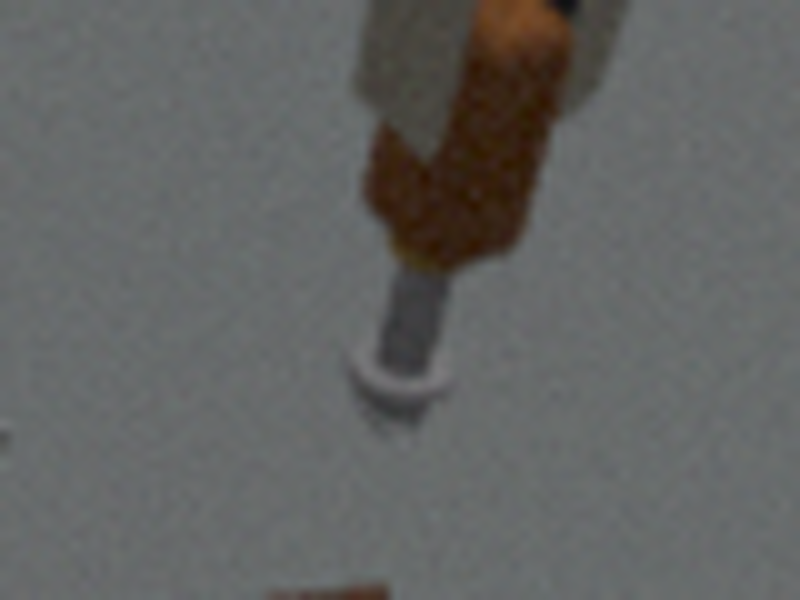

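View pics/held_t.png

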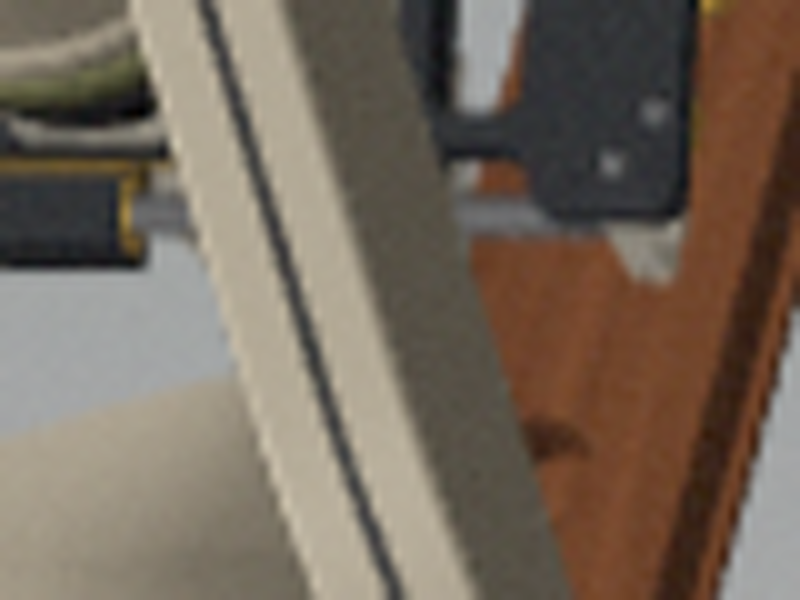

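The driver is held. The collar is at crop (403,380) and the shank at (415,315). The arm hides it from the top view. I'll compare with the predicted axis.

```bash
python3 - <<'E'
from h import *
import pickle
S,T=pickle.load(open("held.pkl","rb"));p=read_state()["tool_pos"];print(p)
R_=R.from_rotvec(read_state()["orientation"]).as_matrix();z=R_[:,2];print("z",z.round(4))
e=p-z*.019+z*.087
for l in(0,.014,.018,.03,.045,.06):
    u,v=proj(S,e-z*l);print(l,np.round([(u-357+.5)*10,(v-141+.5)*10],0),np.round(e-z*l,4))
s=(.6082,-.0324)
go((s[0],s[1],.20),95)
E
```

```text
[0.50927929 0.30291839 0.196414  ]
z [ 6.0e-04 -5.4e-03 -1.0e+00]
0 [372. 435.] [0.5093 0.3026 0.1284]
0.014 [384. 390.] [0.5093 0.3026 0.1424]
0.018 [387. 377.] [0.5093 0.3026 0.1464]
0.03 [398. 337.] [0.5093 0.3027 0.1584]
0.045 [411. 286.] [0.5093 0.3028 0.1734]
0.06 [425. 234.] [0.5093 0.3029 0.1884]
shift [-0.1298 -0.6871 -0.0034] turn [-0.0035  0.0001  0.0082] from [0.5093 0.3029 0.1964] yaw 95.74 q6 -1.217
```

jog_arm(motion=[0,-0.02,-0.1,-0.008,0,0,0,0,-0.05,-0.2,-0.008,0,0,0,0,-0.08,-0.3,-0.008,0,0,0,0,-0.11,-0.4,-0.008,0,0,0,0,-0.13,-0.5,-0.008,0,0,0,0,-0.13,-0.6,-0.008,0,0,0,0,-0.13,-0.687,-0.008,-0.003,0,0.008,0,-0.13,-0.687,-0.008,-0.003,0,0.008])

```text
t: 3.65
tool_pos: [0.6072, -0.0386, 0.1994]
orientation: [0.127, -3.135, 0.003]
force: [-0.3, 0.8, -2.7]
opening: 0.0259
```

```bash
cat >> h.py <<'E'
def look(tag):
    import pickle
    read_camera("scene")
    s=read_state();p=s["tool_pos"];z=R.from_rotvec(s["orientation"]).as_matrix()[:,2]
    print("p",p.round(4),"z",z.round(4),"yaw",round(yaw(s["orientation"]),2),"F",s["force"].round(2),"q6",s["q"][5].round(3))
    out=[]
    for n in("scene","top"):
        c=read_camera(n);pickle.dump(c,open(tag+n+".pkl","wb"))
        u,v=proj(c,p+z*.068);x,y=int(u-20),int(v-30)
        out.append(cv2.resize(c["frame"][y:y+60,x:x+40],(400,600),interpolation=cv2.INTER_CUBIC));print(n,"crop",x,y)
        for l in(0,.018,.03,.045): 
            u,v=proj(c,p+z*(.068-l));print("  axis",l,np.round([(u-x+.5)*10,(v-y+.5)*10]))
        u,v=proj(c,(.6082,-.0324,.1096));print("  mouth",np.round([(u-x+.5)*10,(v-y+.5)*10]))
    save(tag+".png",np.hstack(out))
E
python3 -c "
from h import *
look('hov')"
```

```text
p [ 0.6071 -0.0359  0.1995] z [-3.9e-03 -8.0e-04 -1.0e+00] yaw 94.72 F [-0.22  1.43 -2.47] q6 -1.796
scene crop 248 210
  axis 0 [211. 309.]
  axis 0.018 [210. 250.]
  axis 0.03 [208. 209.]
  axis 0.045 [207. 157.]
  mouth [231. 380.]
top crop 295 129
  axis 0 [207. 314.]
  axis 0.018 [212. 287.]
  axis 0.03 [216. 268.]
  axis 0.045 [221. 244.]
  mouth [186. 339.]
```

View pics/hov.png

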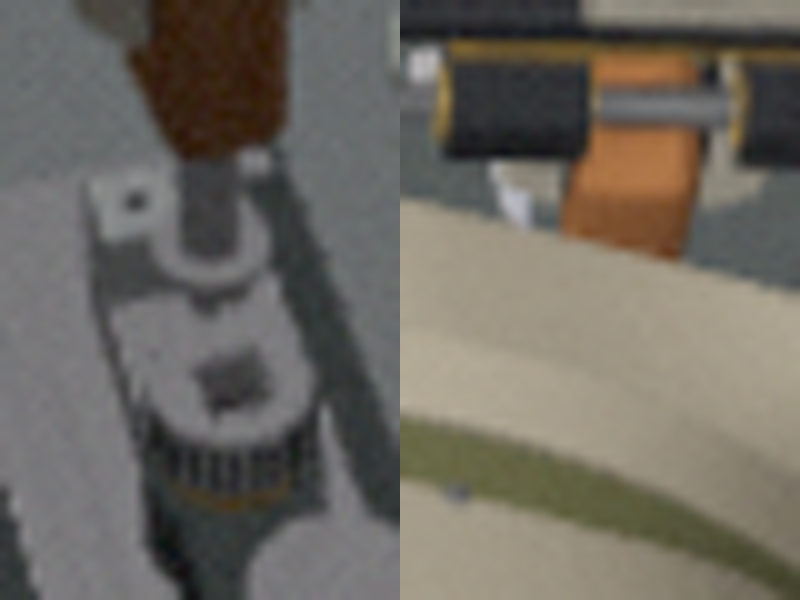

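```bash
python3 -c "
from h import *
go((.6087,-.0324,.183),95)"
```

```text
shift [-0.003  -0.0007  0.0344] turn [ 0.0004 -0.0019 -0.0005] from [ 0.6072 -0.0322  0.2002] yaw 94.95 q6 -1.794
```

jog_arm(motion=[0,-0.004,-0.0005,0.034,0,-0.002,0,0,-0.004,-0.0005,0.034,0,-0.002,0,0,-0.004,-0.0005,0.034,0,-0.002,0,0,-0.004,-0.0005,0.034,0,-0.002,0])

```text
t: 4.2
tool_pos: [0.6094, -0.0312, 0.1838]
orientation: [-0.138, 3.138, 0.001]
force: [0.7, 0.0, -2.4]
opening: 0.0261
```

```bash
python3 -c "
from h import *
look('hov2')
go((.6087,-.0324,.161),95)"
```

```text
p [ 0.6095 -0.0314  0.184 ] z [ 1.1e-03  5.0e-04 -1.0e+00] yaw 95.02 F [ 0.12 -0.91 -2.19] q6 -1.794
scene crop 251 215
  axis 0 [207. 314.]
  axis 0.018 [206. 256.]
  axis 0.03 [205. 216.]
  axis 0.045 [203. 165.]
  mouth [201. 330.]
top crop 292 130
  axis 0 [214. 314.]
  axis 0.018 [219. 287.]
  axis 0.03 [222. 269.]
  axis 0.045 [227. 246.]
  mouth [216. 329.]
shift [ 0.002  -0.0009  0.0462] turn [ 0.0002  0.0009 -0.0001] from [ 0.6096 -0.0319  0.1841] yaw 94.99 q6 -1.794
```

View pics/hov2.png

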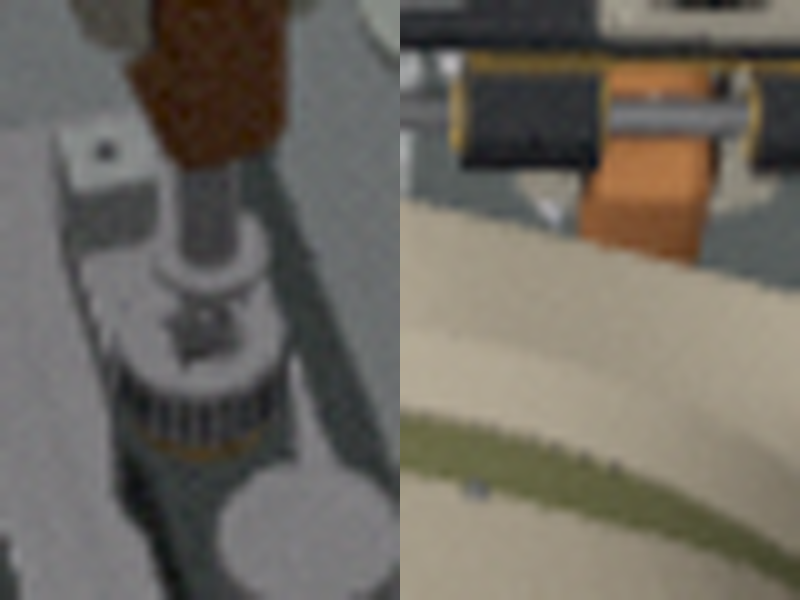

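Tip at crop (208,312) is right over the socket at (205,333). Lowering.

jog_arm(motion=[0,0.002,-0.001,0.01,0,0.001,0,0,0.002,-0.001,0.016,0,0.001,0,0,0.002,-0.001,0.022,0,0.001,0,0,0.002,-0.001,0.028,0,0.001,0,0,0.002,-0.001,0.028,0,0.001,0])

```text
t: 4.85
tool_pos: [0.6083, -0.0326, 0.1693]
orientation: [0.136, -3.137, -0.0]
force: [-1.0, -0.9, -1.9]
opening: 0.026
```

```bash
python3 -c "
from h import *
s=read_state();print(s['force'],s['wrist_torque'])
go((.6087,-.0324,.163),95)"
```

```text
[-1.01521207 -0.93577022 -1.91374203] [-0.16084327 -0.04307187  0.03848944]
shift [-0.0008  0.0003  0.0126] turn [ 0.0002 -0.0008 -0.0003] from [ 0.6083 -0.0326  0.1693] yaw 94.98 q6 -1.795
```

jog_arm(motion=[0,0,0,0.006,0,0,0,0,0,0,0.01,0,0,0,0,0,0,0.012,0,0,0,0,0,0,0.012,0,0,0])

```text
t: 5.25
tool_pos: [0.6082, -0.0327, 0.163]
orientation: [0.136, -3.137, -0.0]
force: [-0.4, -1.0, -2.0]
opening: 0.0254
```

```bash
python3 -c "
from h import *
s=read_state();print(s['force'],s['wrist_torque'])
look('in')
s=read_state();print(s['force'],s['wrist_torque'])
"
```

```text
[-0.44163558 -0.99277409 -1.99279861] [-0.12370287 -0.04017671  0.0315527 ]
p [ 0.6082 -0.0327  0.1632] z [-1.5e-03  1.0e-04 -1.0e+00] yaw 94.97 F [-1.19 -1.3  -2.71] q6 -1.795
scene crop 250 222
  axis 0 [211. 305.]
  axis 0.018 [209. 249.]
  axis 0.03 [209. 211.]
  axis 0.045 [207. 162.]
  mouth [211. 260.]
top crop 292 134
  axis 0 [214. 310.]
  axis 0.018 [218. 284.]
  axis 0.03 [222. 267.]
  axis 0.045 [226. 244.]
  mouth [216. 289.]
[-0.22691789 -1.03193312 -1.76877799] [-0.17191867  0.04766379  0.03058976]
```

View pics/in.png

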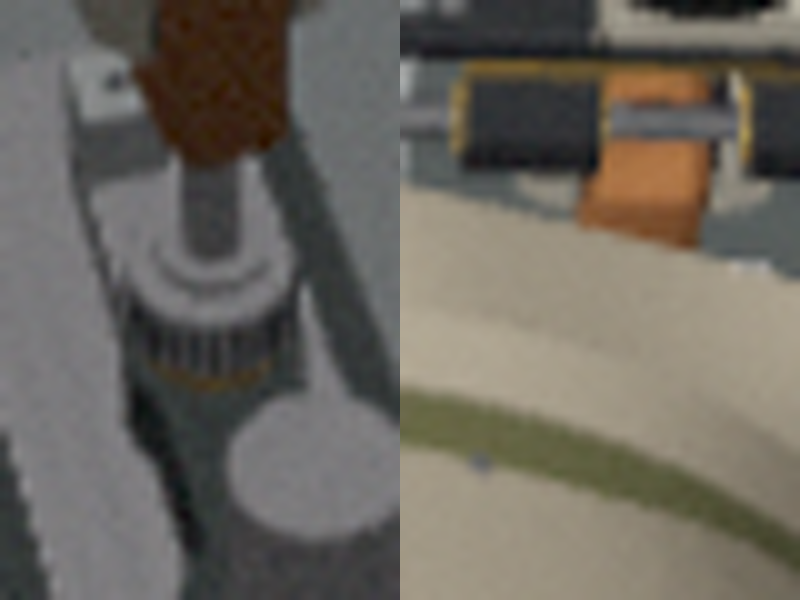

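The collar at crop (212,265) is nearly on the head, with no reaction force yet. I'll lower a few mm more.

jog_arm(motion=[0,0,0,0.002,0,0,0,0,0,0,0.004,0,0,0,0,0,0,0.004,0,0,0])

```text
t: 5.7
tool_pos: [0.6084, -0.0327, 0.1614]
orientation: [0.136, -3.138, -0.0]
force: [0.8, -0.4, -1.9]
opening: 0.0259
```

jog_arm(motion=[0,0,0,0.002,0,0,0,0,0,0,0.004,0,0,0,0,0,0,0.004,0,0,0])

```text
t: 6.0
tool_pos: [0.6088, -0.0327, 0.1612]
orientation: [-0.137, 3.138, -0.0]
force: [-4.1, 0.2, 8.9]
opening: 0.0261
```

jog_arm(motion=[0,0,0,0,0,0,0.09,0,0,0,0,0,0,0.18,0,0,0,0,0,0,0.27,0,0,0,0,0,0,0.36,0,0,0,0,0,0,0.45,0,0,0,0,0,0,0.54,0,0,0,0,0,0,0.63,0,0,0,0,0,0,0.63])

```text
t: 6.8
tool_pos: [0.6085, -0.0333, 0.1613]
orientation: [1.374, 2.825, -0.002]
force: [-2.0, -2.7, 1.1]
opening: 0.0257
```

```bash
python3 -c "
from h import *
s=read_state();print(s['force'],s['wrist_torque'],s['tool_pos'],s['q'][5])
go((.6086,-.0327,.1615),94.98-114.6)"
```

```text
[-2.0133576  -2.66743629  1.08807011] [-0.86104403  0.60083356 -0.0385069 ] [ 0.60850024 -0.03327883  0.16130623] -0.8034442153576271
shift [ 0.0008  0.0009 -0.0004] turn [-2.000e-04  6.000e-04  6.416e-01] from [ 0.6085 -0.0333  0.1613] yaw 38.13 q6 -0.803
```

jog_arm(motion=[0,0,0,0,0,0,0.09,0,0,0,0,0,0,0.18,0,0,0,0,0,0,0.27,0,0,0,0,0,0,0.36,0,0,0,0,0,0,0.45,0,0,0,0,0,0,0.54,0,0,0,0,0,0,0.64,0,0,0,0,0,0,0.64])

```text
t: 7.6
tool_pos: [0.6081, -0.0335, 0.1613]
orientation: [2.564, 1.815, -0.002]
force: [-4.0, -1.7, 2.0]
opening: 0.026
```

```bash
python3 -c "
from h import *
s=read_state();print(s['force'],s['wrist_torque'],s['tool_pos'],s['q'],yaw(s['orientation']))"
```

```text
[-4.02454985 -1.73047902  2.00224922] [-0.63243593  1.02840024  0.03653727] [ 0.60810091 -0.03351324  0.16133369] [-1.38281072e-01  1.72898935e-01  1.50426845e+00 -1.43727322e-03
  1.46521427e+00  2.00633697e-01] -19.409696880492287
```

jog_arm(motion=[0.5,0,0,0,0,0,0,0.5,0,0,0,0,0,0,0.5,0,0,0,0,0,0,0.5,0,0,-0.08,0,0,0,0.5,0,0,-0.15,0,0,0,0.5,0,0,-0.15,0,0,0])

```text
t: 8.2
tool_pos: [0.6113, -0.0336, 0.2432]
orientation: [2.556, 1.814, 0.01]
force: [-0.4, 0.4, 0.8]
opening: 0.0463
```

```bash
python3 -c "
from h import *
go((.5035,-.0297,.235),-90);go((.5035,-.0297,.10),-90)
look('rel')
"
```

```text
shift [-0.0639 -0.2063  0.0145] turn [ 0.005  -0.0042  0.7858] from [ 0.6113 -0.0336  0.2432] yaw -19.28 q6 0.199
shift [-0.0641 -0.2089  0.2844] turn [ 0.005  -0.0042  0.7858] from [ 0.6113 -0.0336  0.2432] yaw -19.28 q6 0.199
p [ 0.6103 -0.0335  0.2402] z [ 0.0059 -0.002  -1.    ] yaw -19.29 F [-0.04 -0.21 -0.07] q6 0.199
scene crop 249 197
  axis 0 [214. 313.]
  axis 0.018 [212. 248.]
  axis 0.03 [211. 204.]
  axis 0.045 [210. 148.]
  mouth [221. 510.]
top crop 295 121
  axis 0 [210. 314.]
  axis 0.018 [216. 285.]
  axis 0.03 [219. 265.]
  axis 0.045 [224. 240.]
  mouth [186. 419.]
```

View pics/rel.png

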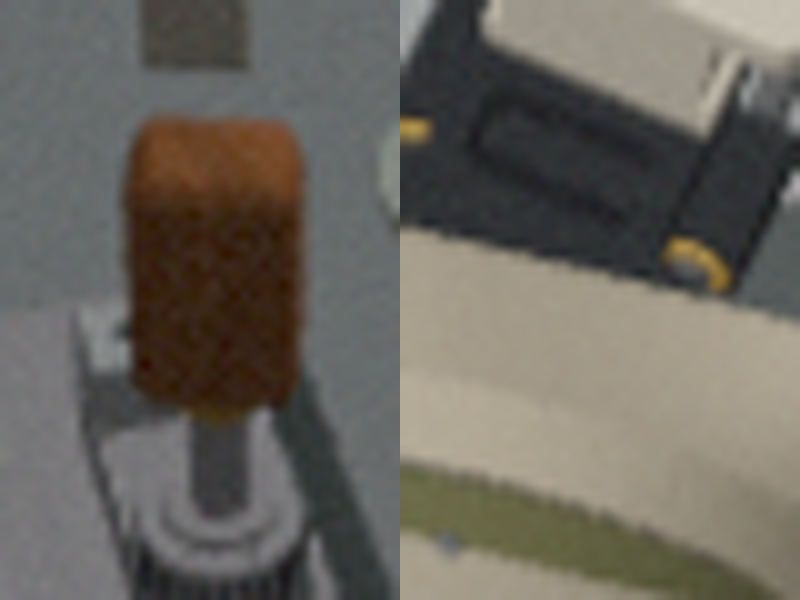

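The driver stands upright in the screw with its collar at crop (220,520), and the gripper is clear. Next I go over the post.

jog_arm(motion=[0.5,-0.02,-0.08,0,0,0,0.09,0.5,-0.05,-0.17,0,0,0,0.18,0.5,-0.064,-0.206,0.02,0,0,0.28,0.5,-0.064,-0.206,0.1,0,0,0.37,0.5,-0.064,-0.206,0.18,0.005,-0.004,0.47,0.5,-0.064,-0.206,0.23,0.005,-0.004,0.56,0.5,-0.064,-0.206,0.25,0.005,-0.004,0.66,0.5,-0.064,-0.206,0.26,0.005,-0.004,0.76])

```text
t: 9.15
tool_pos: [0.4975, -0.029, 0.1021]
orientation: [-3.138, -0.076, 0.025]
force: [0.2, 0.3, 0.5]
opening: 0.0467
```

```bash
python3 - <<'E'
from h import *
import pickle
s=read_state();print(s["tool_pos"],s["force"])
S=read_camera("scene");T=read_camera("top")
u,v=proj(S,(.5035,-.0297,.05));x,y=int(u-40),int(v-30);a=cv2.resize(S["frame"][y:y+60,x:x+60],(400,400),interpolation=cv2.INTER_CUBIC)
u,v=proj(T,(.5035,-.0297,.05));x,y=int(u-40),int(v-30);b=cv2.resize(T["frame"][y:y+60,x:x+60],(400,400),interpolation=cv2.INTER_CUBIC)
save("blk.png",np.hstack([a,b]))
go((.5035,-.0297,.0225),-90)
E
```

```text
[ 0.49751919 -0.02899823  0.10206692] [0.1532477  0.33236675 0.50480685]
shift [0.0131 0.0021 0.161 ] turn [-0.0016  0.0095  0.033 ] from [ 0.4981 -0.0291  0.1031] yaw -87.03 q6 1.358
```

View pics/blk.png

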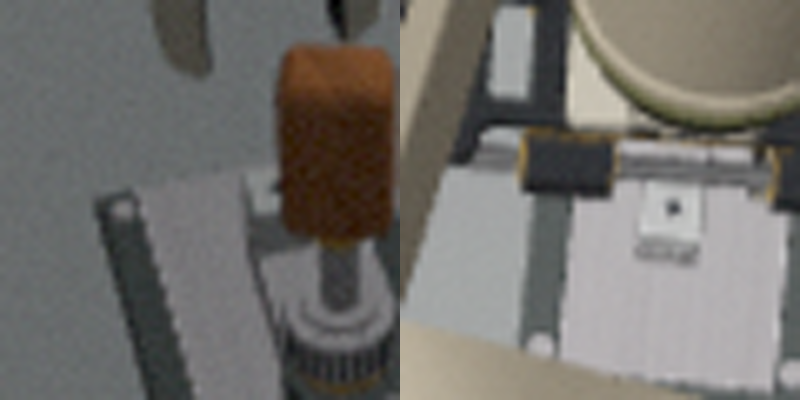

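The post lies between the fingers, with its top at crop (672,205) in the top view. Descending.

jog_arm(motion=[0.5,0.013,0.002,0.06,-0.002,0.01,0.033,0.5,0.013,0.002,0.12,-0.002,0.01,0.033,0.5,0.013,0.002,0.155,-0.002,0.01,0.033,0.5,0.013,0.002,0.16,-0.002,0.01,0.033,0.5,0.013,0.002,0.16,-0.002,0.01,0.033])

```text
t: 9.75
tool_pos: [0.5029, -0.0295, 0.0227]
orientation: [3.141, 0.005, -0.001]
force: [-0.4, -0.1, 0.9]
opening: 0.0467
```

```bash
python3 - <<'E'
from h import *
go((.5035,-.0297,.0225),-90)
print(read_state()["force"])
E
```

```text
shift [0.0012 0.0004 0.0004] turn [0.0003 0.0004 0.0019] from [ 0.5029 -0.0295  0.0227] yaw -89.83 q6 1.408
[-0.44442099 -0.05755376  0.87885672]
```

jog_arm(motion=[0,0,0,0,0,0,0,0,0,0,0,0,0,0,0,0,0,0,0,0,0,0,0,0,0,0,0,0,0,0,0,0,0,0,0], grip_force=40)

```text
t: 10.25
tool_pos: [0.5036, -0.0296, 0.0236]
orientation: [3.141, 0.005, 0.001]
force: [-0.3, -0.3, 6.3]
opening: 0.0217
```

```bash
python3 - <<'E'
from h import *
s=read_state();print(s["tool_pos"],s["force"],s["opening"],yaw(s["orientation"]))
E
```

```text
[ 0.50361507 -0.02957233  0.02358875] [-0.26902244 -0.31505271  6.29617785] 0.021747690366824307 -89.83510263613006
```

jog_arm(motion=[0,-0.001,0,0,0,0,0,0,-0.002,0,0,0,0,0,0,-0.003,0,0,0,0,0,0,-0.004,0,0,0,0,0])

```text
t: 10.65
tool_pos: [0.5024, -0.0297, 0.0236]
orientation: [3.141, 0.005, 0.004]
force: [5.4, -0.8, -3.5]
opening: 0.0215
```

jog_arm(motion=[0,-0.002,0,0,0,0,0,0,-0.003,0,0,0,0,0])

```text
t: 10.85
tool_pos: [0.5015, -0.0298, 0.0236]
orientation: [3.141, 0.005, 0.006]
force: [5.3, -0.9, -4.2]
opening: 0.0214
```

jog_arm(motion=[0,-0.002,0,0,0,0,0])

```text
t: 10.95
tool_pos: [0.5013, -0.0298, 0.0236]
orientation: [3.141, 0.005, 0.009]
force: [4.9, -0.1, -3.6]
opening: 0.0215
```

```bash
python3 - <<'E'
from h import *
s=read_state();print(s["tool_pos"],s["force"],s["opening"],yaw(s["orientation"]),s["wrist_torque"])
E
```

```text
[ 0.50127    -0.02984463  0.02361912] [ 4.85334712 -0.11103209 -3.55771673] 0.021533337654451284 -89.82572846153303 [-0.01636419 -0.76641895 -0.08316668]
```

Drag is 4.9–5.4 N, which fits a free block. Next cycle: release, return to the driver, and turn further.

jog_arm(motion=[0.5,0,0,0,0,0,0,0.5,0,0,0,0,0,0,0.5,0,0,0,0,0,0,0.5,0,0,-0.09,0,0,-0.05,0.5,0,0,-0.18,0,0,-0.14,0.5,0,0,-0.28,0,0,-0.23,0.5,0,0,-0.36,0,0,-0.32,0.5,0.01,0,-0.43,0,0,-0.41])

```text
t: 11.75
tool_pos: [0.505, -0.0297, 0.2415]
orientation: [2.972, 1.006, 0.011]
force: [-0.3, 0.0, -0.8]
opening: 0.0464
```

```bash
python3 - <<'E'
from h import *
go((.6083,-.0331,.24),-19.4)
E
```

```text
shift [0.1598 0.1309 0.0046] turn [ 0.0044 -0.0022 -0.3688] from [ 0.505  -0.0297  0.2415] yaw -52.59 q6 0.758
```

jog_arm(motion=[0.6,0.08,0.065,0,0,0,-0.09,0.6,0.16,0.131,0,0,0,-0.18,0.6,0.16,0.131,0,0,0,-0.27,0.6,0.16,0.131,0,0.004,-0.002,-0.369,0.6,0.16,0.131,0,0.004,-0.002,-0.369])

```text
t: 12.25
tool_pos: [0.6083, -0.0331, 0.2411]
orientation: [-2.56, -1.819, 0.002]
force: [0.2, -0.7, -0.2]
opening: 0.0553
```

```bash
python3 - <<'E'
from h import *
go((.6083,-.0331,.1615),-19.4)
E
```

```text
shift [-0.      0.0003  0.1592] turn [-0.001   0.0003  0.002 ] from [ 0.6083 -0.0331  0.2411] yaw -19.22 q6 0.197
```

jog_arm(motion=[0.6,0,0,0.07,0,0,0.002,0.6,0,0,0.13,0,0,0.002,0.6,0,0,0.158,0,0,0.002,0,0,0,0.159,0,0,0.002,0,0,0,0.159,0,0,0.002,0,0,0,0.159,0,0,0.002,0,0,0,0.159,0,0,0.002,0,0,0,0.159,0,0,0.002], grip_force=35)

```text
t: 13.05
tool_pos: [0.6089, -0.0331, 0.1635]
orientation: [2.564, 1.815, 0.001]
force: [-0.9, 1.1, 5.1]
opening: 0.0261
```

```bash
python3 - <<'E'
from h import *
s=read_state();print(s["tool_pos"],s["force"],s["wrist_torque"],s["opening"],yaw(s["orientation"]))
E
```

```text
[ 0.60894488 -0.03305455  0.16346067] [-0.85706137  1.05560245  5.10978138] [0.11035764 0.51503236 0.04443442] 0.02610386558072271 -19.410978531298657
```

jog_arm(motion=[0,0,0,0,0,0,0.09,0,0,0,0,0,0,0.18,0,0,0,0,0,0,0.27,0,0,0,0,0,0,0.35,0,0,0,0,0,0,0.35,0,0,0,0,0,0,0.35])

```text
t: 13.65
tool_pos: [0.609, -0.0332, 0.1636]
orientation: [2.958, 1.056, 0.001]
force: [-0.4, -0.6, -0.9]
opening: 0.0257
```

```bash
python3 - <<'E'
from h import *
s=read_state();print(s["tool_pos"],s["force"],s["wrist_torque"],s["opening"],yaw(s["orientation"]))
E
```

```text
[ 0.60896704 -0.03324817  0.16359533] [-0.44264199 -0.56251065 -0.94116532] [-0.39036901  0.31221939  0.02472495] 0.025743290179062062 -50.702608620706485
```

jog_arm(motion=[0.5,0,0,0,0,0,0,0.5,0,0,0,0,0,0,0.5,0,0,0,0,0,0,0.5,0,0,-0.08,0,0,0,0.5,0,0,-0.15,0,0,0,0.5,0,0,-0.15,0,0,0.09])

```text
t: 14.25
tool_pos: [0.6119, -0.0335, 0.2456]
orientation: [3.022, 0.844, 0.015]
force: [0.7, 0.1, 1.0]
opening: 0.0469
```

```bash
python3 - <<'E'
from h import *
go((.501,-.0297,.235),-90);go((.501,-.0297,.10),-90)
E
```

```text
shift [-0.1859 -0.1216  0.0188] turn [ 0.0028 -0.0063  0.3468] from [ 0.6119 -0.0335  0.2456] yaw -58.79 q6 0.888
shift [-0.1881 -0.1234  0.2888] turn [ 0.0028 -0.0063  0.3468] from [ 0.6119 -0.0335  0.2456] yaw -58.79 q6 0.888
```

jog_arm(motion=[0.5,-0.09,-0.06,0,0,0,0.09,0.5,-0.16,-0.11,0,0,0,0.18,0.5,-0.187,-0.122,0.03,0.003,-0.006,0.27,0.5,-0.187,-0.122,0.11,0.003,-0.006,0.347,0.5,-0.187,-0.122,0.2,0.003,-0.006,0.347,0.5,-0.187,-0.122,0.27,0.003,-0.006,0.347,0.5,-0.187,-0.122,0.3,0.003,-0.006,0.347])

```text
t: 14.95
tool_pos: [0.4993, -0.0295, 0.0907]
orientation: [-3.14, -0.001, 0.008]
force: [-0.3, -0.4, 0.3]
opening: 0.0465
```

```bash
python3 - <<'E'
from h import *
go((.5013,-.0297,.0232),-89.8)
E
```

```text
shift [0.0046 0.0005 0.1349] turn [-0.0009  0.0031 -0.002 ] from [ 0.4993 -0.0295  0.0907] yaw -89.98 q6 1.408
```

jog_arm(motion=[0.5,0.004,0,0.08,0,0.003,-0.002,0.5,0.0045,0,0.125,0,0.003,-0.002,0.5,0.0045,0,0.135,0,0.003,-0.002,0,0.0045,0,0.135,0,0.003,-0.002,0,0.0045,0,0.135,0,0.003,-0.002,0,0.0045,0,0.135,0,0.003,-0.002,0,0.0045,0,0.135,0,0.003,-0.002,0,0.0045,0,0.135,0,0.003,-0.002], grip_force=40)

```text
t: 15.75
tool_pos: [0.5028, -0.0298, 0.025]
orientation: [-3.141, -0.005, -0.005]
force: [-0.1, -1.0, 6.8]
opening: 0.0215
```

jog_arm(motion=[0,-0.001,0,0,0,0,0,0,-0.002,0,0,0,0,0,0,-0.003,0,0,0,0,0,0,-0.004,0,0,0,0,0])

```text
t: 16.15
tool_pos: [0.5025, -0.03, 0.0254]
orientation: [-3.141, -0.005, -0.011]
force: [9.5, -0.7, -8.2]
opening: 0.0216
```

jog_arm(motion=[0,-0.002,0,0,0,0,0,0,-0.003,0,0,0,0,0])

```text
t: 16.35
tool_pos: [0.5026, -0.0301, 0.0257]
orientation: [-3.141, -0.005, -0.016]
force: [10.5, 0.3, -8.7]
opening: 0.0212
```

```bash
python3 - <<'E'
from h import *
s=read_state();print(s["tool_pos"],s["force"],s["opening"],yaw(s["orientation"]),s["wrist_torque"])
E
```

```text
[ 0.50263625 -0.03006463  0.02568454] [10.49770955  0.26958285 -8.71974147] 0.02116845793214177 -89.82269340538242 [-0.11325616 -1.58157509 -0.1368782 ]
```

The tool has ridden up about 2 mm (fz −8.7), so it is lifting the post end. I'll lower it back before measuring.

jog_arm(motion=[0,0,0,0.002,0,0,0,0,0,0,0.004,0,0,0])

```text
t: 16.55
tool_pos: [0.5026, -0.03, 0.025]
orientation: [-3.141, -0.005, -0.016]
force: [-10.8, 0.5, 21.5]
opening: 0.0215
```

```bash
python3 - <<'E'
from h import *
s=read_state();print(s["tool_pos"],s["force"],s["opening"],R.from_rotvec(s["orientation"]).as_matrix()[:,2],s["wrist_torque"])
E
```

```text
[ 0.50262491 -0.03004316  0.02498532] [-10.75752947   0.53617743  21.53248492] 0.021492744731344115 [ 9.91484535e-03  2.59363202e-04 -9.99950813e-01] [ 0.16134401  1.97519678 -0.0097659 ]
```

jog_arm(motion=[0,-0.001,0,0,0,0,0,0,-0.002,0,0.0005,0,0,0,0,-0.003,0,0.001,0,0,0,0,-0.004,0,0.001,0,0,0])

```text
t: 16.95
tool_pos: [0.5026, -0.0301, 0.0251]
orientation: [-3.141, -0.005, -0.022]
force: [10.7, -0.5, -7.1]
opening: 0.0215
```

```bash
python3 - <<'E'
from h import *
s=read_state();print(s["tool_pos"],s["force"],s["opening"],R.from_rotvec(s["orientation"]).as_matrix()[:,2],s["wrist_torque"],s["dq"].round(4))
E
```

```text
[ 0.50258954 -0.03009162  0.0251256 ] [10.66757651 -0.5177989  -7.14408288] 0.02146690082558442 [ 1.41262126e-02  1.43855503e-04 -9.99900210e-01] [-0.03621183 -1.61068773 -0.04587922] [-0.0018 -0.0118  0.0121  0.0017 -0.0097 -0.0011]
```

```bash
python3 - <<'E'
from h import *
go((.5026,-.0300,.0235),-89.8)
E
```

```text
shift [-0.     -0.0002  0.0033] turn [-0.0001 -0.009  -0.0002] from [ 0.5026 -0.0301  0.0251] yaw -89.82 q6 1.403
```

jog_arm(motion=[0.4,0,0,0,0,0,0,0.4,0,0,0,0,-0.009,0,0.4,0,0,0.0033,0,-0.009,0,0.4,0,0,0.0033,0,-0.009,0])

```text
t: 17.35
tool_pos: [0.5022, -0.03, 0.023]
orientation: [-3.141, -0.005, 0.002]
force: [-0.6, 0.2, -0.3]
opening: 0.0369
```

```bash
python3 - <<'E'
from h import *
print(read_state()["force"])
go((.5026,-.0300,.0235),-89.8)
E
```

```text
[-0.5766394   0.20621228 -0.25349572]
shift [ 0.0008 -0.0001 -0.001 ] turn [-0.0001  0.0008 -0.0002] from [ 0.5022 -0.03    0.023 ] yaw -89.82 q6 1.406
```

jog_arm(motion=[0,0,0,0,0,0.001,0,0,0,0,0,0,0.001,0,0,0,0,0,0,0.001,0,0,0,0,0,0,0.001,0,0,-0.002,0,0,0,0.001,0,0,-0.004,0,0,0,0.001,0,0,-0.006,0,0,0,0.001,0,0,-0.008,0,0,0,0.001,0])

```text
t: 18.15
tool_pos: [0.5014, -0.0303, 0.0239]
orientation: [3.141, 0.005, 0.011]
force: [14.9, -0.5, -9.8]
opening: 0.0216
```

```bash
python3 - <<'E'
from h import *
s=read_state();print(s["tool_pos"],s["force"],s["opening"],R.from_rotvec(s["orientation"]).as_matrix()[:,2],s["wrist_torque"])
go((.4990,-.0300,.0238),-89.8)
E
```

```text
[ 0.50144569 -0.0303413   0.02391412] [14.93397236 -0.50028165 -9.77140246] 0.02161962963943969 [ 7.27353830e-03 -3.43352825e-04 -9.99973489e-01] [-0.09896865 -2.23201067 -0.07356561]
shift [-0.0049 -0.0007  0.0002] turn [ 0.0002 -0.0046 -0.0003] from [ 0.5014 -0.0303  0.0239] yaw -89.82 q6 1.404
```

jog_arm(motion=[0,-0.004,0,0.0006,0,-0.004,0,0,-0.008,0,0.0012,0,-0.004,0,0,-0.01,0,0.0014,0,-0.004,0,0,-0.012,0,0.0015,0,-0.004,0])

```text
t: 18.55
tool_pos: [0.4987, -0.0305, 0.024]
orientation: [3.141, 0.005, 0.012]
force: [15.3, -1.1, -9.9]
opening: 0.0216
```

```bash
python3 - <<'E'
from h import *
s=read_state();print(s["tool_pos"],s["force"],s["opening"],R.from_rotvec(s["orientation"]).as_matrix()[:,2],s["wrist_torque"])
E
```

```text
[ 0.49869592 -0.03053317  0.02403725] [15.26025816 -1.07210836 -9.94084583] 0.021633648040921997 [ 7.88315903e-03 -7.06846113e-04 -9.99968678e-01] [-0.03037029 -2.19246235  0.03413048]
```

jog_arm(motion=[0,-0.005,0,0.0015,0,-0.005,0,0,-0.009,0,0.0025,0,-0.005,0,0,-0.011,0,0.003,0,-0.005,0,0,-0.013,0,0.0035,0,-0.005,0])

```text
t: 18.95
tool_pos: [0.4953, -0.0307, 0.0232]
orientation: [3.141, 0.005, 0.01]
force: [12.1, 0.7, -8.2]
opening: 0.0214
```

```bash
python3 - <<'E'
from h import *
s=read_state();print(s["tool_pos"],s["force"],s["opening"],R.from_rotvec(s["orientation"]).as_matrix()[:,2],s["wrist_torque"])
E
```

```text
[ 0.49529567 -0.0306623   0.02322247] [12.06203943  0.65208988 -8.20520081] 0.02138288412504059 [ 0.0065514  -0.00105862 -0.99997798] [-1.26685206e-03 -1.97072331e+00  4.73961749e-02]
```

Now sliding: total travel is about 9 mm and drag about 12–15 N, but with some lift on the post. I'll release so the block lies flat, re-grip square, and re-measure with the lift cancelled.

jog_arm(motion=[0.4,0,0,0,0,0,0,0.4,0,0,0,0,-0.004,0,0.4,0,0,0,0,-0.004,0,0.4,0,0,0,0,-0.004,0])

```text
t: 19.35
tool_pos: [0.4951, -0.0307, 0.0231]
orientation: [3.141, 0.005, -0.0]
force: [-0.7, 0.2, 0.1]
opening: 0.0369
```

```bash
python3 - <<'E'
from h import *
s=read_state();print(s["force"],s["wrist_torque"],s["tool_pos"])
go((s["tool_pos"][0],-.0303,.0235),-89.8)
E
```

```text
[-0.66202432  0.24931152  0.06022705] [-0.00756454  0.17517735 -0.0326437 ] [ 0.49509149 -0.03065755  0.02312641]
shift [ 0.     -0.0007 -0.0007] turn [ 0.0007  0.0002 -0.0003] from [ 0.4951 -0.0307  0.0231] yaw -89.83 q6 1.404
```

jog_arm(motion=[0,0,-0.0005,0,0,0,0,0,0,-0.0005,0,0,0,0,0,0,-0.0005,0,0,0,0,0,0,-0.0005,0,0,0,0,0,-0.002,0,0.001,0,0,0,0,-0.004,0,0.002,0,0,0,0,-0.006,0,0.003,0,0,0,0,-0.008,0,0.004,0,0,0])

```text
t: 20.15
tool_pos: [0.495, -0.0306, 0.023]
orientation: [3.14, 0.005, 0.012]
force: [14.4, 2.2, 0.4]
opening: 0.0215
```

```bash
python3 - <<'E'
from h import *
s=read_state();print(s["tool_pos"],s["force"],s["opening"],R.from_rotvec(s["orientation"]).as_matrix()[:,2],s["wrist_torque"])
E
```

```text
[ 0.495028  -0.0306163  0.0230267] [14.4129716   2.16071715  0.36094286] 0.021494001721673636 [ 0.00788578 -0.00108562 -0.99996832] [ 0.42686194 -2.16520528  0.01221497]
```

jog_arm(motion=[0,-0.004,0,0.0015,0,-0.002,0,0,-0.007,0,0.003,0,-0.004,0,0,-0.009,0,0.004,0,-0.005,0,0,-0.01,0,0.004,0,-0.005,0])

```text
t: 20.55
tool_pos: [0.4945, -0.0309, 0.023]
orientation: [3.14, 0.004, 0.014]
force: [14.2, 1.6, -3.8]
opening: 0.0217
```

```bash
python3 - <<'E'
from h import *
s=read_state();print(s["tool_pos"],s["force"],s["opening"],R.from_rotvec(s["orientation"]).as_matrix()[:,2],s["wrist_torque"])
E
```

```text
[ 0.49451718 -0.03088179  0.02300647] [14.22659503  1.55517854 -3.7822477 ] 0.02166475006829347 [ 0.00918899 -0.00167061 -0.99995638] [ 0.18711418 -2.30816747 -0.00818741]
```

jog_arm(motion=[0,-0.005,0,0.002,0,-0.003,0,0,-0.009,0,0.004,0,-0.006,0,0,-0.011,0,0.004,0,-0.006,0,0,-0.013,0,0.004,0,-0.006,0,0,-0.015,0,0.004,0,-0.006,0])

```text
t: 21.05
tool_pos: [0.4916, -0.0312, 0.023]
orientation: [3.139, 0.005, 0.014]
force: [14.4, 0.1, -3.0]
opening: 0.0214
```

```bash
python3 - <<'E'
from h import *
s=read_state();print(s["tool_pos"],s["force"],s["opening"],R.from_rotvec(s["orientation"]).as_matrix()[:,2],s["wrist_torque"])
E
```

```text
[ 0.49158762 -0.03116664  0.02302194] [14.39084933  0.11993605 -2.95664373] 0.021385618337346726 [ 0.00914523 -0.00238038 -0.99995535] [ 0.14482065 -2.34300083  0.06129437]
```

Steady slide: about 3 mm at 14.4 N with little vertical load. That puts the pinch at about (14.4 − 5)/1.2 ≈ 8 N, inside the window. Ease off, release and rise.

jog_arm(motion=[0,0,0,0,0,0,0,0,0,0,0,0,0,0,0.45,0,0,0,0,0,0,0.45,0,0,0,0,0,0,0.45,0,0,0,0,0,0,0.45,-0.002,0,-0.08,0,0,0,0.45,-0.01,0,-0.18,0,0,0,0.45,-0.04,0,-0.28,0,0,0])

```text
t: 21.85
tool_pos: [0.4706, -0.0309, 0.1619]
orientation: [3.139, 0.005, 0.013]
force: [0.0, 0.4, 0.4]
opening: 0.0418
```

jog_arm(motion=[0.45,-0.08,-0.08,-0.1,0,0,0,0.45,-0.1,-0.18,-0.15,0,0,0,0.45,-0.1,-0.28,-0.15,0,0,0,0.45,-0.1,-0.38,-0.15,0,0,0,0.45,-0.1,-0.48,-0.15,0,0,0,0.45,-0.1,-0.55,-0.15,0,0,0,0.45,-0.1,-0.55,-0.15,0,0,0])

```text
t: 22.55
tool_pos: [0.418, 0.2484, 0.2358]
orientation: [3.141, 0.011, 0.012]
force: [-0.7, -0.5, 0.2]
opening: 0.0418
```

```bash
python3 - <<'E'
from h import *
s=read_state();print(s["tool_pos"],s["force"],s["opening"])
o=[]
for n,z in(("scene",.09),("top",.09)):
    c=read_camera(n);u,v=proj(c,(.56,-.032,z));x,y=int(u-45),int(v-60);o.append(cv2.resize(c["frame"][y:y+120,x:x+90],(390,520),interpolation=cv2.INTER_CUBIC));print(n,x,y)
save("fin.png",np.hstack(o))
E
```

```text
[0.41800478 0.24837661 0.23581695] [-0.70501795 -0.48879875  0.20315189] 0.04178589229141261
scene 220 177
top 265 124
```

View pics/fin.png

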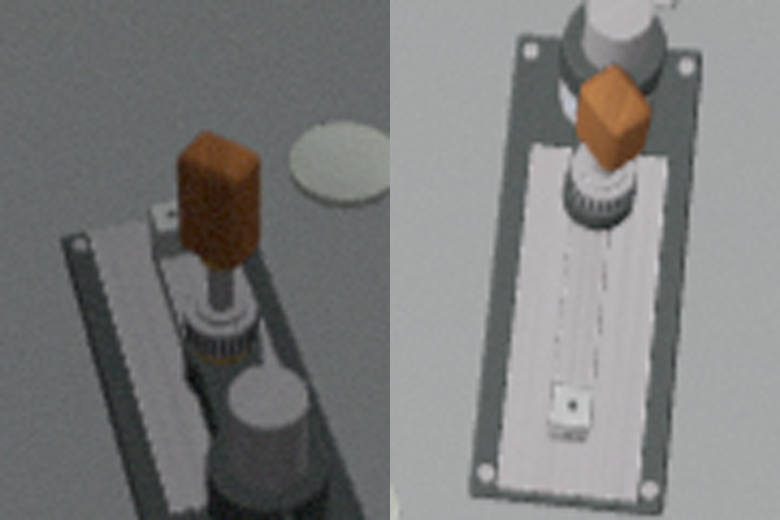

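The driver stands upright in the screw, with its collar on the head at crop (222,305). The post top has moved from top pixel (306.5,211.7) to (306.5,217.2), about 12 mm, and the gripper is clear. Handing in.

```bash
python3 - <<'E'
from h import *
import pickle
T=pickle.load(open("top0.pkl","rb"));a=onplane(T,306.5,211.7,.058);b=onplane(T,306.5,217.2,.058);print(a-b)
s=read_state();print(s["t"],np.abs(s["dq"]).max())
print(close_job())
E
```

```text
[0.01332238 0.00130258 0.        ]
22.65 0.060699338174537605
the job is handed in; nothing more can be done
None
```

I set the depth stop and handed the job in at about 22.7 s; no verdict came back. I turned the screw down about 2.5 rad in two stages with the driver alone. The driver is left standing in the screw, and the block was drawn about 12–13 mm towards its grip post.

**Last checks**
- **Drag:** at 2.0 rad the block slid at about 5 N, taken as free. On the final pull it slid about 3 mm at a steady 14.4 N, with about 3 N of lift on the post. That puts the pinch at about 8 N, or 6 to 9.5 N allowing for the range of free drag, which is inside 1–13 N.
- **Pictures:** the driver stands upright with its collar on the screw head. The block looks flat, with its post well short of the 132 mm limit. The gripper is clear of everything.

**What disagreed**
- **Lift on the post:** on the early pulls the arm lifted the post by up to about 10 N, giving uneven drag readings of 12–15 N. The pinch may have been higher for a moment then. I re-gripped square and repeated the pull with the lift mostly cancelled.
- **Pinch not measured directly:** it is worked out from the drag.
- **Travel:** the camera gave 13.3 mm, against about 12 mm from the arm's own positions.

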